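# Load the inspection tray and release it home

## Task

Set the two small modules upright on the floors of the two pockets of the inspection unit's extended tray, one in each, while the tray is still fully out. Then press down the release lever on the tray's front, slide the tray fully home into the unit and let go. Leave the other things on the bench where they are.

Things in the scene. Friction and masses are not known exactly. Their poses are not given: they have to be found in the camera images.
- unit: White bench-top inspection unit, fixed, 274 deep (x) x 260 wide (y) x 170 high; origin: centre of the underside; own x points from its open front into the unit (the way the tray goes home), y to the left as seen facing the front, z up.
- hood_edge (a point): Middle of the lower front edge of the unit's hood, 122 above the bench (hood top 170). It overhangs the closed tray's front panel by 6. With the tray home an upright hand pushing at the pad would hit the hood: there lean the hand back (its top away from the unit) 35 to 45 degrees. Axes as the unit's
- tray (a joint): Extension of the aluminium tray in m: 0 = fully home, 0.14 = fully extended (the start, locked there by a catch with 2 mm of play). Slides along the unit's x with about 2 N of friction. Tray 172 wide, its floor 50 above the bench, front panel 8 thick from 30 to 75 above the bench, low side walls to 68.
- release (a joint): Angle of the sprung release lever, rad: 0 at rest, 0.14 pressed fully down. It rocks on the tray about a level axle 72 behind the pad's centre. Pressing the pad (about 3 N to start, 6 N at the stop, 10 mm of travel) lifts a catch over a sill in the unit; clear beyond 0.085. It springs back when let go: hold it down until the tray has gone 40 mm in; from there it may be let go
- release_pad (a point): Centre of the top of the lever's black ribbed pad, a small shelf standing out in the middle of the tray's front panel: 36 wide, 6 thick, reaching 31 in front of the panel, top 42 above the bench at rest. The point is 19 in front of the panel's face and moves with tray and lever. The panel rises 33 above it: a fingertip standing on the pad can push it
- tray_front (a point): Middle of the top edge of the tray's front panel, on its front face, 75 above the bench; axes as the unit's. Moves with the tray.
- pocket_left (a point): Centre of the floor of one of the tray's two pockets (+y side of the unit): inside 40 long along the unit's x and 30 across, 8 deep, grey walls 3 thick, floor 50 above the bench; 53 behind the front panel's face. Axes as the unit's.
- pocket_right (a point): The same for the other pocket (-y side), 100 from the first.
- module_a: Black electronics module with an aluminium top plate, a plain block 34 (own x) x 24 (own y) x 26 high, 45 g, standing upright on the bench; origin: centre of the underside, z up.
- module_b: Second module, same as module_a; either may go into either pocket.
- jar: Bystander: small closed amber jar, 38 dia x 50 tall, upright, near the modules
- tape_roll: Bystander: grey ring (tape roll) lying flat, 52 outer, 34 inner diameter, 20 high, near the modules
- board_a: Bystander: green circuit board with three black connectors, 110 x 30, 16 high in all, lying flat
- board_b: Bystander: second green circuit board, same as board_a
- screwdriver: Bystander: screwdriver, about 150 long, lying flat
- tweezers: Bystander: slim steel tweezers, about 112 long, 8 high, lying flat
Mind the look-alikes: they are no part of the job. Leave any yellow look-alike of the module_b alone. What is shaped like the module_a but turquoise is not meant.

How it is judged:
On the way, in this order (a step that is already met when the one before it is completed fails the run):
1. both modules seated, one in each pocket, with the tray still fully out ((((horizontal distance between module_a and pocket_left below 0.007 m and z of module_a in the frame of pocket_left between -0.004 and 0.004 m and angle between module_a's own z axis and vertical below 0.12 rad) and (horizontal distance between module_b and pocket_right below 0.007 m and z of module_b in the frame of pocket_right between -0.004 and 0.004 m and angle between module_b's own z axis and vertical below 0.12 rad)) or ((horizontal distance between module_b and pocket_left below 0.007 m and z of module_b in the frame of pocket_left between -0.004 and 0.004 m and angle between module_b's own z axis and vertical below 0.12 rad) and (horizontal distance between module_a and pocket_right below 0.007 m and z of module_a in the frame of pocket_right between -0.004 and 0.004 m and angle between module_a's own z axis and vertical below 0.12 rad))) and value of joint tray above 0.13 m), for 0.2 s.
2. release lever pressed down with the tray still out (value of joint release above 0.07 rad and value of joint tray above 0.125 m), for 0.02 s.
3. tray fully home (value of joint tray below 0.004 m), for 0.2 s.
At the end, for the whole second after the job is handed in: The tray is home (within 4 mm), the release lever has sprung back (below 0.04 rad), and each pocket holds one module, upright (within 0.12 rad), within 7 mm of the pocket's centre and resting on its floor (within 4 mm), at rest ((((horizontal distance between module_a and pocket_left below 0.007 m and z of module_a in the frame of pocket_left between -0.004 and 0.004 m and angle between module_a's own z axis and vertical below 0.12 rad) and (horizontal distance between module_b and pocket_right below 0.007 m and z of module_b in the frame of pocket_right between -0.004 and 0.004 m and angle between module_b's own z axis and vertical below 0.12 rad)) or ((horizontal distance between module_b and pocket_left below 0.007 m and z of module_b in the frame of pocket_left between -0.004 and 0.004 m and angle between module_b's own z axis and vertical below 0.12 rad) and (horizontal distance between module_a and pocket_right below 0.007 m and z of module_a in the frame of pocket_right between -0.004 and 0.004 m and angle between module_a's own z axis and vertical below 0.12 rad))) and value of joint tray below 0.004 m and value of joint release below 0.04 rad and linear speed of each of module_a, module_b below 0.02 m/s); the robot touches nothing.
It fails at once if a bystander is moved more than 25 mm (distance of any of jar, tape_roll, board_a, board_b, screwdriver, tweezers from where it was at the start of the episode above 0.025 m).
It also fails if it takes over 64 s, if anything falls off the work surface, if the arm or the gripper's body presses on something with over 40 N, if the wrist force passes 120 N, or if a joint passes its speed limit or range.

## Robot

A 6-joint arm with a two-finger parallel gripper is mounted at the origin on the work surface. World frame = base frame: x ahead of the robot, y to its left, z up, the work surface at z = 0. Lengths are in m, angles in rad, forces in N, time in s.
With the tool pointing down it reaches from about 0.35 to 1 m from the base axis. Payload 7.1 kg.
Tool frame: the origin (TCP) lies between the finger pads; the fingertips stand 22 mm ahead of it and the grasp point (between the pads) lies 3 mm ahead of it; z points along the fingers, y is the line along which they close (so a half turn about z gives the same grasp; the last joint's range is limited). The gripper opens to 85 mm and grips with 20 to 120 N. Pads are 22 mm wide; open, the fingers measure 114 mm over their backs; the gripper's body (76 mm by 85 mm) begins 54 mm behind the grasp point. The pads swing forward as they close: fully open they stand 13 mm farther back than shut.
Start: joints at [-1.223, 0.423, 1.63, -0, 1.089, -0.019], TCP at [0.224, -0.583, 0.253] pointing down, gripper open.
Joint ranges: [-3, 3], [-0.9, 2.11], [0.09, 2.58], [-1.31, 4.45], [0.11, 2.69], [-2.54, 2.54]. Speed limits (rad/s): [2.39, 2.39, 3.01, 3.14, 3.14, 3.14].

## Interface

Orientations are given as a rotation vector (axis times angle).
In Python, from rig import manip gives the robot as it stands. The module is installed in compiled form; this text tells all that it offers. Calls block until the motion is done:
- manip.move_to(position, orientation): joint-space move of the TCP to a pose.
- manip.servo_line(position, orientation=None, rate=0.15): straight line of the TCP; orientation=None keeps the orientation; rate is the mean speed in m/s.
- manip.set_joints(angles): joint-space move.
- manip.command_gripper(opening, f_grip=None): finger opening in m; f_grip is the grip in N (None keeps the last); returns when the fingers have stopped.
- manip.hold(seconds).
- manip.solve_ik(position, orientation): joint angles nearest the present ones, or None.
- manip.camera(name): name is "scene" or "top" or "wrist"; returns a dict with "image" (384x512x3 uint8, red, green, blue), "fx", "fy", "cx", "cy" (pixels), "cam_to_world" (4x4, takes a point from camera to world coordinates); the wrist camera has in their place "mount" (4x4, takes a point from camera to tool coordinates, whose origin is the TCP and whose axes are the flange's). Camera axes: x right, y down, z forward; pixel columns grow to the right and rows downward; lengths in m; the calibration is good to about 2 mm. A picture is of the moment at which its call begins: read the wrist's pose just before it. There is no depth.
A pose or a line that the arm cannot do raises manip.IKError and nothing moves.
- manip.sign_off(): hands the job in; it is judged then, once.
Readings, each from a call of its own:
- manip.get_time(): time.
- manip.get_joint_positions(): joint angles.
- manip.get_joint_vel(): joint speeds.
- manip.get_tau(): joint torques, N m.
- manip.get_position(): TCP position.
- manip.get_ee_rot(): TCP orientation.
- manip.get_contact_force(): force on the tool from outside, world axes, zero at the start.
- manip.get_torque(): the same for the moment, N m.
- manip.get_width(): finger opening in m.
- manip.get_grip_force(): force on a finger pad.
Only numpy, scipy, OpenCV 4.12 (cv2) and the standard library are available. Lean on these libraries where they do the work, as an engineer would, in place of code of your own. Each camera call takes 0.05 s, during which the arm holds its last target. There are 200 camera calls.

## Working session

There is one attempt and no reset: what is moved stays moved. The work goes in short steps, each a Python script; the robot and the scene stay as the last script left them, time stands still between calls to the robot, and variables do not carry over. Pictures are saved under pics/ and viewed, at most 10 in all, crops included, and the job is handed in when it is done.

```bash
mkdir -p pics; cat > h.py <<'E'
import numpy as np, cv2
from rig import manip
def snap(n):
    c=manip.camera(n); c['bgr']=cv2.cvtColor(c['image'],cv2.COLOR_RGB2BGR); return c
def ray(c,u,v,z,T=None):
    T=c['cam_to_world'] if T is None else T
    d=T[:3,:3]@np.array([(u-c['cx'])/c['fx'],(v-c['cy'])/c['fy'],1]); o=T[:3,3]
    return o+d*(z-o[2])/d[2]
def proj(c,p,T=None):
    T=c['cam_to_world'] if T is None else T
    q=np.linalg.inv(T)@np.append(p,1); return np.array([c['fx']*q[0]/q[2]+c['cx'],c['fy']*q[1]/q[2]+c['cy']])
E
python3 - <<'E'
from h import *
import pickle
for n in ("top","scene"):
    c=snap(n); pickle.dump(c,open(n+'.pkl','wb')); print(n,c['fx'],c['cx'],c['cy'],np.round(c['cam_to_world'],3).tolist())
    cv2.imwrite(f'pics/{n}.png',cv2.resize(c['bgr'],(800,600),interpolation=cv2.INTER_CUBIC))
E
```

```text
top 435.306242869943 253.28763314360626 191.31800780763865 [[0.027, -0.988, 0.151, 0.424], [-1.0, -0.028, -0.002, -0.002], [0.006, -0.151, -0.989, 1.212], [0.0, 0.0, 0.0, 1.0]]
scene 381.45744364281336 256.2199467123248 192.33555614119496 [[0.065, 0.818, -0.572, 1.115], [0.998, -0.062, 0.025, -0.029], [-0.015, -0.573, -0.82, 0.872], [0.0, 0.0, 0.0, 1.0]]
```

View pics/top.png

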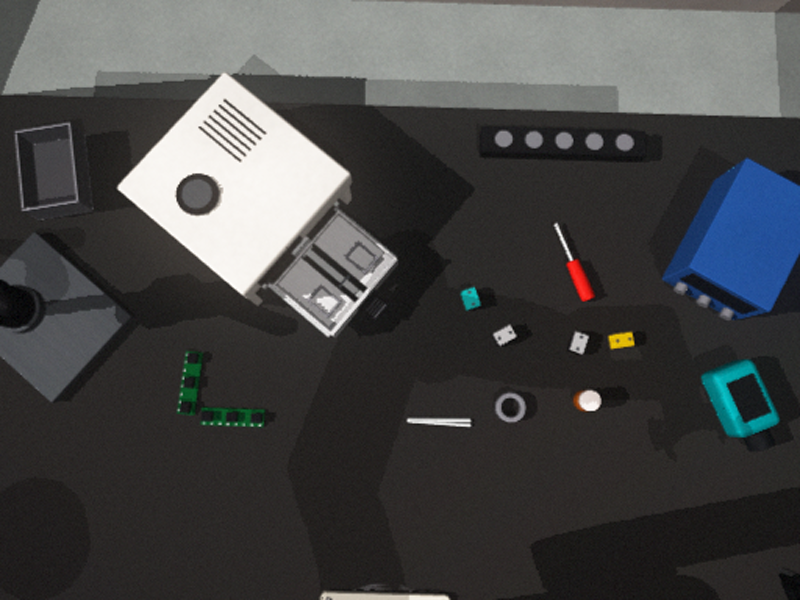

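View pics/scene.png

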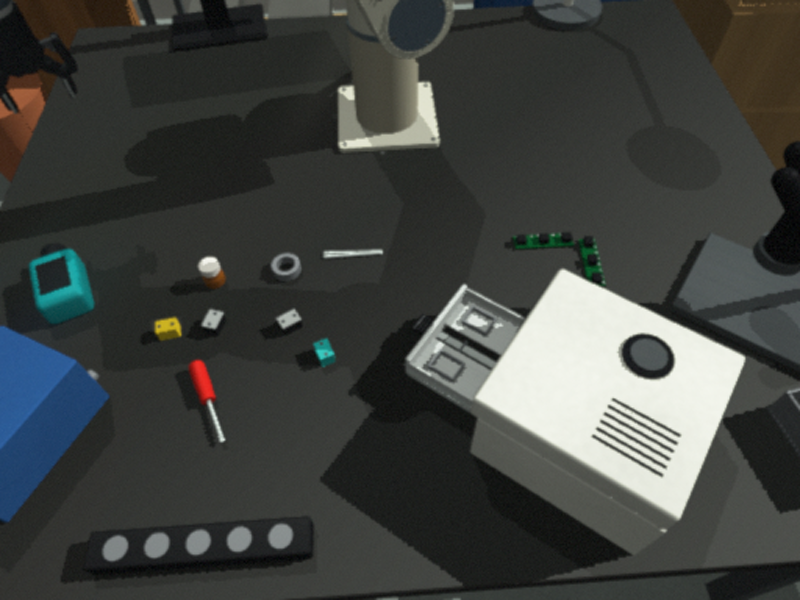

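Candidates in the top view (800x600 px): silver-topped blocks (505,335) and (579,343) fit the description. Yellow (621,340) and turquoise (471,298) are decoys. The unit is at (235,185) with its tray front near (364,297), pad at (376,303), and pockets at (361,256) and (325,300). Next I measure these and check them in a close crop.

```bash
cat > meas.py <<'E'
from h import *
import pickle
t=pickle.load(open('top.pkl','rb')); s=pickle.load(open('scene.pkl','rb'))
def comps(c,mask,box,amin):
    u0,v0,u1,v1=box; m=np.zeros_like(mask); m[v0:v1,u0:u1]=mask[v0:v1,u0:u1]
    return [k for k in cv2.findContours(m,cv2.RETR_EXTERNAL,cv2.CHAIN_APPROX_NONE)[0] if cv2.contourArea(k)>=amin]
def rect(c,k,z):
    w=np.array([ray(c,*p[0],z)[:2] for p in k],np.float32)
    (x,y),(a,b),_=cv2.minAreaRect(w*1000); bx=cv2.boxPoints(cv2.minAreaRect(w*1000))
    e=bx[1]-bx[0],bx[2]-bx[1]; L=max(e,key=np.linalg.norm)
    return np.round([x,y,max(a,b),min(a,b),np.degrees(np.arctan2(L[1],L[0]))%180],1), np.round(bx,1)
for n,c,mb,hb in(("top",t,(290,195,395,240),(60,40,232,200)),("scene",s,(115,190,205,220),(295,170,480,340))):
    hsv=cv2.cvtColor(c['bgr'],cv2.COLOR_BGR2HSV); wh=((hsv[...,2]>110)&(hsv[...,1]<60)).astype(np.uint8)
    for k in comps(c,wh,mb,30): print(n,'module',rect(c,k,.026)[0],cv2.boundingRect(k))
    h=((hsv[...,2]>205)&(hsv[...,1]<60)).astype(np.uint8)
    for k in comps(c,h,hb,4000): r=rect(c,cv2.convexHull(k),.17);print(n,'hood',r[0],r[1].tolist())
c=t['bgr']; cv2.imwrite('pics/c1.png',cv2.resize(c[125:225,160:293],(798,600),interpolation=cv2.INTER_CUBIC))
c=s['bgr']; cv2.imwrite('pics/c2.png',cv2.resize(c[170:270,250:383],(798,600),interpolation=cv2.INTER_CUBIC))
c=t['bgr']; cv2.imwrite('pics/c3.png',cv2.resize(c[180:230,290:410],(798,332),interpolation=cv2.INTER_CUBIC))
E
python3 meas.py
```

```text
top module [ 537.1 -326.2   33.3   24.9  162.9] (365, 212, 12, 15)
top module [ 547.4 -195.4   34.8   23.1  117.9] (316, 208, 14, 13)
top hood [766.6 261.1 267.8 255.1  51.7] [[583.5, 235.10000610351562], [783.5999755859375, 76.9000015258789], [949.7000122070312, 287.0], [749.5999755859375, 445.20001220703125]]
scene module [ 545.8 -195.5   34.7   26.2  120.3] (177, 198, 16, 12)
scene module [ 536.8 -325.8   34.5   26.3  162.7] (129, 198, 14, 12)
scene hood [767.4 262.5 268.8 253.4  51.8] [[584.7000122070312, 235.3000030517578], [783.7000122070312, 78.5], [950.0999755859375, 289.6000061035156], [751.0999755859375, 446.5]]
```

View pics/c1.png

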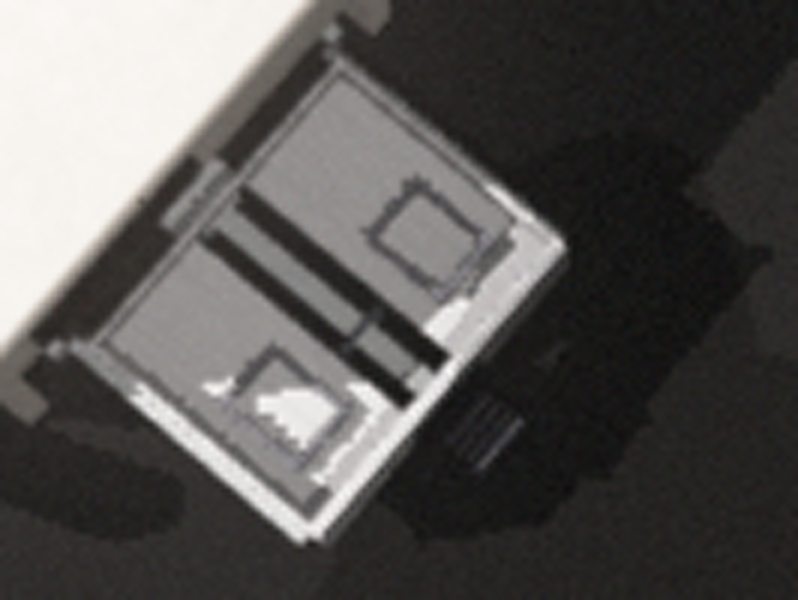

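View pics/c3.png

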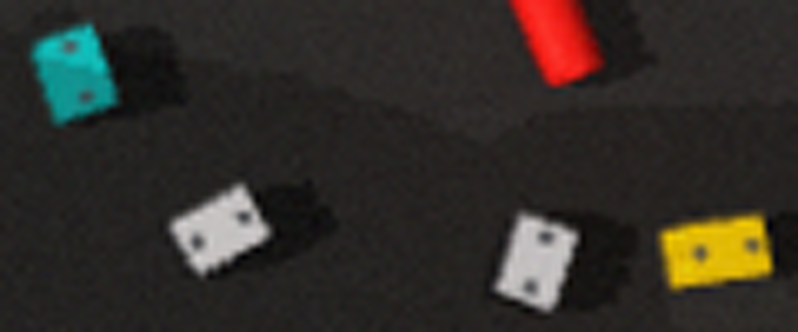

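```bash
python3 - <<'E'
from h import *
import pickle
t=pickle.load(open('top.pkl','rb'))
f=lambda x,y,z: ray(t,160+(x+.5)/6-.5,125+(y+.5)/6-.5,z)[:2]*1000
A=f(567,247,.075);B=f(320,545,.075);print('panel',A,B,(A+B)/2,np.linalg.norm(A-B),np.degrees(np.arctan2(*(B-A)[::-1]))-90)
R=np.mean([f(*p,.058) for p in((415,180),(490,238),(440,300),(367,240))],0);L=np.mean([f(*p,.058) for p in((277,347),(360,408),(305,470),(233,400))],0)
print('pockets R,L',R,L,np.linalg.norm(R-L),np.degrees(np.arctan2(*(L-R)[::-1]))-90)
P=np.mean([f(*p,.042) for p in((482,393),(525,425),(480,470),(440,440))],0);print('pad~',P)
u=np.array([np.cos(np.radians(51.75)),np.sin(np.radians(51.75))]);n=np.array([-u[1],u[0]])
F=np.array([767,261.8])-271*u;print('pred front',F,'padpred',F-19*u,'pockets',F+53*u-50*n,F+53*u+50*n)
E
```

```text
panel [666.28161727  -4.39137705] [530.45440618  99.7661479 ] [598.36801172  47.68738543] 171.1660634506691 52.51762287922145
pockets R,L [671.6013067   58.34848622] [593.87671175 115.58252726] 96.5238214884128 53.633192465799794
pad~ [586.85780754  31.74194358]
pred front [599.22553974  48.97911173] padpred [587.4627547   34.05809004] pockets [671.30336559  59.6462116 ] [592.77167251 121.55560653]
```

```bash
cat >> h.py <<'E'
from scipy.spatial.transform import Rotation as Ro
def down(deg,tilt=0):
    a=np.radians(deg); y=np.array([np.cos(a),np.sin(a),0]); z=np.array([0,0,-1.])
    return Ro.from_matrix(np.c_[np.cross(y,z),y,z]).as_rotvec()
def wsnap():
    p,r=np.array(manip.get_position()),np.array(manip.get_ee_rot())
    c=snap('wrist'); T=np.eye(4); T[:3,:3]=Ro.from_rotvec(r).as_matrix(); T[:3,3]=p
    c['cam_to_world']=T@c['mount']; return c
def wmodule(c,near,z=.026):
    hsv=cv2.cvtColor(c['bgr'],cv2.COLOR_BGR2HSV); m=((hsv[...,2]>100)&(hsv[...,1]<60)).astype(np.uint8)
    out=[]
    for k in cv2.findContours(m,cv2.RETR_EXTERNAL,cv2.CHAIN_APPROX_NONE)[0]:
        if cv2.contourArea(k)<200: continue
        w=np.array([ray(c,*p[0],z)[:2] for p in k],np.float32)*1000
        q=cv2.minAreaRect(w); bx=cv2.boxPoints(q); L=max((bx[1]-bx[0],bx[2]-bx[1]),key=np.linalg.norm)
        out.append([*q[0],max(q[1]),min(q[1]),np.degrees(np.arctan2(L[1],L[0]))%180])
    out.sort(key=lambda o:np.hypot(o[0]-near[0],o[1]-near[1])); return np.round(out[:2],1)
E
python3 - <<'E'
from h import *
for nm,p,th in(('A',(.5465,-.1955),119),('B',(.537,-.326),163),('PR',(.671,.059),52),('PL',(.593,.120),52)):
    for o in(0,180):
        q=manip.solve_ik([*p,.11],down(th+o)); print(nm,th+o,None if q is None else np.round(q,2))
print(manip.camera('wrist')['mount'].round(3).tolist())
manip.command_gripper(.060,40); t0=manip.get_time()
manip.move_to([.537,-.326,.2],down(163)); print(t0,manip.get_time(),manip.get_joint_positions())
c=wsnap(); print(wmodule(c,(537,-326))); cv2.imwrite('pics/w1.png',c['bgr'])
E
```

```text
A 119 [-0.36  0.56  1.81 -0.    0.77 -2.44]
A 299 [-0.36  0.56  1.81 -0.    0.77  0.7 ]
B 163 None
B 343 [-0.56  0.61  1.7  -0.    0.83 -0.27]
PR 52 [ 0.07  0.66  1.59 -0.    0.89 -0.84]
PR 232 [0.07 0.66 1.59 0.   0.89 2.3 ]
PL 52 [ 0.18  0.58  1.76 -0.    0.8  -0.73]
PL 232 [0.18 0.58 1.76 0.   0.8  2.41]
[[-0.0, -0.957, -0.289, 0.074], [1.0, 0.0, -0.0, 0.001], [0.0, -0.289, 0.957, -0.121], [0.0, 0.0, 0.0, 1.0]]Traceback (most recent call last):
  File "<stdin>", line 7, in <module>
rig.IKError: the arm cannot take that pose within its joint ranges
```

```bash
python3 - <<'E'
from h import *
import pickle
t0=manip.get_time()
manip.move_to([.537,-.326,.17],down(343)); print(t0,manip.get_time())
c=wsnap(); m=wmodule(c,(537,-326)); print(m); cv2.imwrite('pics/w1.png',c['bgr'])
E
```

```text
0.525 2.05
[[ 531.1 -354.2  164.    43.8   69. ]
 [ 429.4 -344.2   46.6   39.4   28.2]]
```

View pics/w1.png

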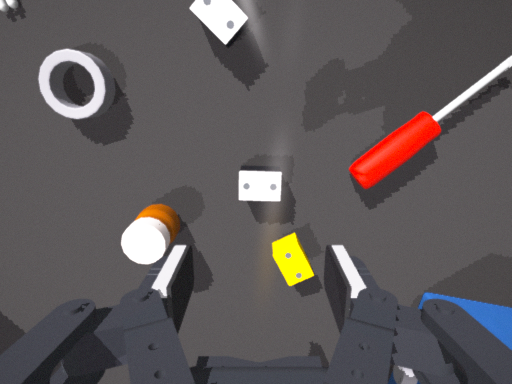

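The wrist view shows module B at (260,185), centred under the hand, with module A at (220,18). The yellow decoy is at (293,260) and the jar at (150,235). I'll raise the mask threshold and grasp B.

```bash
sed -i 's/hsv\[...,2\]>100/hsv[...,2]>170/' h.py; python3 - <<'E'
from h import *
c=wsnap(); m=wmodule(c,(537,-326)); print(m)
x,y,L,W,th=m[0]
assert abs(x-537)<6 and abs(y+326)<6 and 30<L<38 and 21<W<28, m
R=down(th+180); 
manip.move_to([x/1e3,y/1e3,.12],R)
manip.servo_line([x/1e3,y/1e3,.033],R,rate=.1)
manip.command_gripper(.0,30); print('w',manip.get_width(),manip.get_grip_force())
manip.servo_line([x/1e3,y/1e3,.17],rate=.2)
print('w',manip.get_width(),manip.get_grip_force(),manip.get_time())
manip.move_to([.671,.059,.20],down(52)); print(manip.get_time())
c=wsnap(); import pickle; pickle.dump(c,open('wp.pkl','wb')); 
for p in ((671.3,59.6),(592.8,121.5)): print(proj(c,[p[0]/1e3,p[1]/1e3,.058]))
cv2.imwrite('pics/w2.png',cv2.resize(c['bgr'],(800,600)))
E
```

```text
[[ 538.8 -326.1   34.3   25.5  161.9]
 [ 438.3 -374.7   54.8   14.4   49.5]]
w 0.0334168043587898 31.01356789469719
w 0.03333247612832392 30.378604531288147 4.6667
6.175
[260.68599926 186.98308018]
[261.31351695  54.46782115]
```

View pics/w2.png

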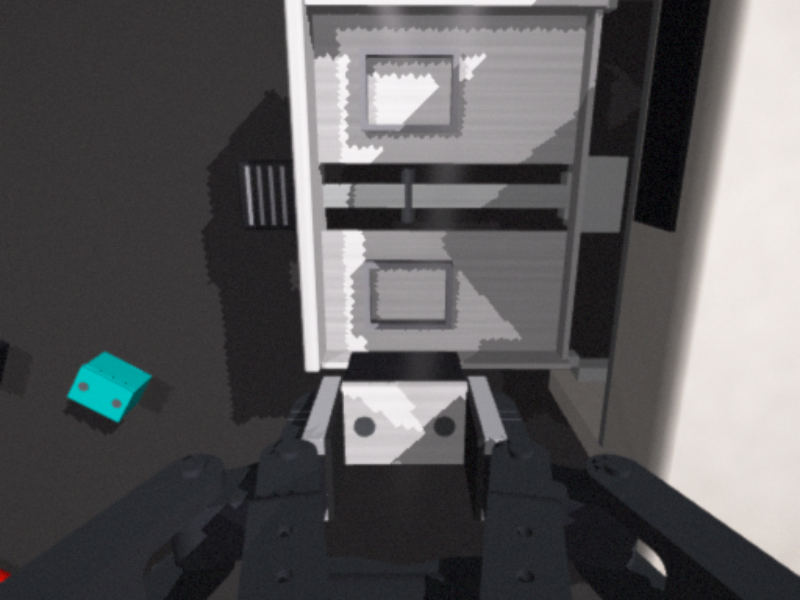

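```bash
python3 - <<'E'
from h import *
import pickle
c=pickle.load(open('wp.pkl','rb'))
# metric view on the wall-top plane: centre = predicted mid of pockets, columns = unit y (-75..75), rows = unit x (-55..45), 5 px/mm
a=np.radians(52);u=np.array([np.cos(a),np.sin(a)]);n=np.array([-u[1],u[0]]);M=np.array([632.0,90.6])
S=5;W,H=150*S,100*S
src=[];dst=[]
for cx,cy in((0,0),(W,0),(W,H),(0,H)):
    y=cx/S-75;x=cy/S-62; p=M+x*u+y*n; src.append(proj(c,[p[0]/1e3,p[1]/1e3,.058])); dst.append((cx,cy))
Hm=cv2.getPerspectiveTransform(np.float32(src),np.float32(dst)); im=cv2.warpPerspective(c['bgr'],Hm,(W,H),flags=cv2.INTER_CUBIC)
for y in(-50,50): cv2.circle(im,(int((y+75)*S),62*S),2,(0,0,255),-1)
np.save('Hm.npy',Hm); cv2.imwrite('pics/w3.png',im)
E
```

```text
(no output)
```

View pics/w3.png

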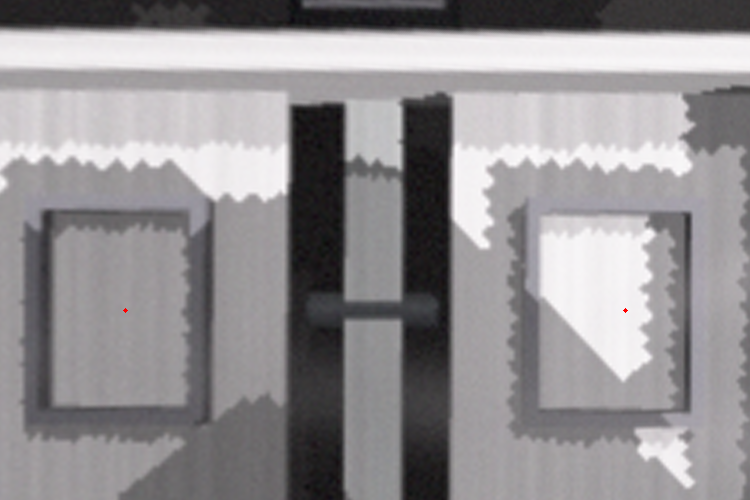

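The metric view shows both pockets 99.8 mm apart, centred at pixels (116,309) and (615,311). That puts them 1.9 mm toward −y from the prediction. Their outer size is about 36x45 mm, which matches the given dimensions.

```bash
cat >> h.py <<'E'
YAW=52.1
_a=np.radians(YAW);U=np.array([np.cos(_a),np.sin(_a)]);N=np.array([-U[1],U[0]])
_b=np.radians(52);M0=np.array([632.0,90.6])+np.array([np.sin(_b),-np.cos(_b)])*1.9
PR=(M0-50*N)/1e3; PL=(M0+50*N)/1e3
def place(P):
    manip.move_to([*P,.13],down(YAW))
    manip.servo_line([*P,.093],rate=.1); f0=np.array(manip.get_contact_force())
    manip.servo_line([*P,.0845],rate=.03); f=np.array(manip.get_contact_force())-f0
    print('place force',f.round(2)); 
    if abs(f[2])>8: return False
    manip.command_gripper(.046); manip.servo_line([*P,.15],rate=.15)
    return True
E
python3 - <<'E'
from h import *
print(PR,PL)
ok=place(PR); print(ok,manip.get_time())
manip.move_to([*PR,.20],down(YAW)); c=wsnap(); print(wmodule(c,PR*1e3,.076)); cv2.imwrite('pics/w4.png',c['bgr'][60:360,100:450])
E
```

```text
[0.67295142 0.05871598] [0.59404302 0.1201445 ]
place force [0.73 0.17 0.25]
True 8.425
[[668.2  52.1  24.8  17.8 142.1]
 [616.4  65.4 165.   45.3 141.9]]
```

View pics/w4.png

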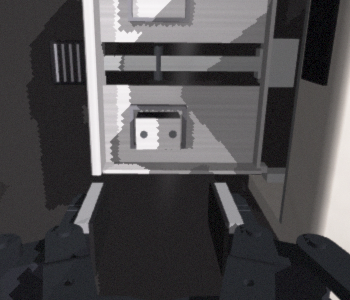

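Module B sits in the right pocket with its top plate at crop pixel (159,133). I'll check that numerically while fetching A.

```bash
python3 - <<'E'
from h import *
import pickle
c=wsnap(); print('B top ctr',ray(c,259,193,.076)*1e3,'want',PR*1e3)
manip.command_gripper(.060)
manip.move_to([.5465,-.1955,.17],down(299)); c=wsnap(); m=wmodule(c,(546,-195)); print(m)
x,y,L,W,th=m[0]
assert abs(x-546)<6 and abs(y+195)<6 and 30<L<38 and 21<W<28, m
R=down(th+180); p=[x/1e3,y/1e3]
manip.move_to([*p,.12],R); manip.servo_line([*p,.033],R,rate=.1)
manip.command_gripper(.0,30); manip.servo_line([*p,.17],rate=.2)
print('w',manip.get_width(),manip.get_time()); assert manip.get_width()>.03
manip.move_to([*PL,.17],down(YAW)); print(place(PL),manip.get_time())
manip.move_to([*PL,.20],down(YAW)); c=wsnap()
for P in(PR,PL): print(proj(c,[*P,.076]))
cv2.imwrite('pics/w5.png',cv2.resize(c['bgr'],(800,600)))
F=(PL+PR)/2-.053*U; print(F)
E
```

```text
B top ctr [671.5532072   59.62543281  76.        ] want [672.95142467  58.71598319]
[[ 547.9 -195.7   34.9   25.6  120.1]
 [ 445.  -162.    51.6   11.2    1.1]]
w 0.03325948994580568 13.075
place force [-2.54  0.12  0.11]
True 16.45
[258.03794006 305.91802163]
[257.98221431 193.46021205]
[0.6009401  0.04760879]
```

View pics/w5.png

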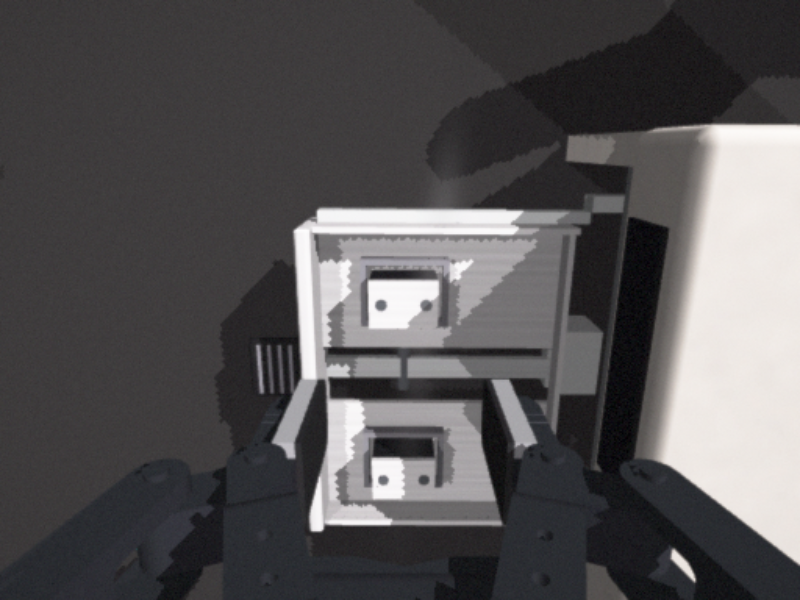

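Both modules are seated: plate centres at (403,303) and (403,478) match the predicted (403,302) and (403,478). Next is the lever, with the hand leaned back 40° and its camera side away from the unit.

```bash
cat >> h.py <<'E'
F=(PL+PR)/2-.053*U
u3=np.r_[U,0];Z3=np.array([0,0,1.])
def lean(deg):
    a=np.radians(deg); z=np.sin(a)*u3-np.cos(a)*Z3; x=-(np.cos(a)*u3+np.sin(a)*Z3)
    return np.c_[x,np.cross(z,x),z]
RL=lean(40); RV=Ro.from_matrix(RL).as_rotvec()
def tip(s,h):  # TCP for the tip centre s behind (+) the extended panel face, h above bench
    return np.r_[F,0]+s*u3+h*Z3-.022*RL[:,2]
def frc():
    f=np.array(manip.get_contact_force()); return f@u3,f@np.r_[N,0],f[2]
E
python3 - <<'E'
from h import *
for s,h in((-.06,.15),(-.012,.07),(-.012,.035),(.132,.035),(.132,.08)):
    q=manip.solve_ik(tip(s,h),RV); print(s,h,None if q is None else np.round(q,2))
print(Ro.from_rotvec(manip.get_ee_rot()).as_matrix().round(2).tolist(), manip.get_joint_positions())
E
```

```text
-0.06 0.15 None
-0.012 0.07 [-0.26  0.63  2.03  1.35  0.65  2.35]
-0.012 0.035 [-0.26  0.71  2.02  1.44  0.64  2.24]
0.132 0.035 [-0.02  0.75  1.86  1.46  0.55  2.47]
0.132 0.08 None
[[-0.79, 0.61, -0.0], [0.61, 0.79, -0.0], [0.0, -0.0, -1.0]] [ 1.79928614e-01  4.60467623e-01  1.71300393e+00 -2.18216315e-05
  9.69314807e-01 -7.29367854e-01]
```

```bash
cat >> h.py <<'E'
def lean2(deg,sg):
    a=np.radians(deg); z=np.sin(a)*u3-np.cos(a)*Z3; y=sg*(np.cos(a)*u3+np.sin(a)*Z3)
    return np.c_[np.cross(y,z),y,z]
RL=lean2(40,1); RV=Ro.from_matrix(RL).as_rotvec()
E
python3 - <<'E'
from h import *
import h
for sg in(1,-1):
  h.RL=lean2(40,sg); rv=Ro.from_matrix(h.RL).as_rotvec()
  for s,z in((-.06,.15),(-.014,.07),(-.014,.035),(.132,.035),(.132,.08)):
    q=manip.solve_ik(tip(s,z),rv); print(sg,s,z,None if q is None else np.round(q,2))
E
```

```text
1 -0.06 0.15 [-0.36  0.46  2.06  1.12  0.75 -2.17]
1 -0.014 0.07 [-0.26  0.63  2.03  1.35  0.65 -2.37]
1 -0.014 0.035 [-0.26  0.71  2.03  1.44  0.64 -2.48]
1 0.132 0.035 [-0.02  0.75  1.86  1.46  0.55 -2.25]
1 0.132 0.08 [-0.02  0.67  1.86  1.34  0.56 -2.1 ]
-1 -0.06 0.15 [-0.36  0.46  2.06  1.12  0.75  0.97]
-1 -0.014 0.07 [-0.26  0.63  2.03  1.35  0.65  0.77]
-1 -0.014 0.035 [-0.26  0.71  2.03  1.44  0.64  0.66]
-1 0.132 0.035 [-0.02  0.75  1.86  1.46  0.55  0.9 ]
-1 0.132 0.08 [-0.02  0.67  1.86  1.34  0.56  1.04]
```

```bash
echo 'RL=lean2(40,-1); RV=Ro.from_matrix(RL).as_rotvec()' >> h.py
python3 - <<'E'
from h import *
p=manip.get_position(); manip.servo_line([p[0],p[1],.27],rate=.25); manip.command_gripper(0,40)
manip.move_to(tip(-.07,.15),RV); manip.servo_line(tip(-.014,.075),rate=.15); manip.hold(.2)
f0=np.array(frc()); z=.075; zc=None
while z>.030:
    z-=.0015; manip.servo_line(tip(-.014,z),rate=.03); f=np.array(frc())-f0
    if zc is None and f[2]>1.5: zc=z
    if zc is not None: print(round(z,4),f.round(2))
    if f[2]>12 or (zc and zc-z>.0095): break
print(manip.get_time(),zc)
c=snap('scene'); cv2.imwrite('pics/s2.png',cv2.resize(c['bgr'][150:290,210:400],(760,560),interpolation=cv2.INTER_CUBIC))
E
```

```text
0.072 [-0.13  0.38  1.69]
0.0705 [ 0.6  -0.37  0.3 ]
0.069 [-0.82 -0.02  0.06]
0.0675 [-0.63 -0.48  0.35]
0.066 [ 0.58 -0.17  0.61]
0.0645 [-0.73  0.75  1.21]
0.063 [-0.14 -0.46  1.7 ]
0.0615 [-0.45  0.79  1.17]
22.4667 0.072
```

View pics/s2.png

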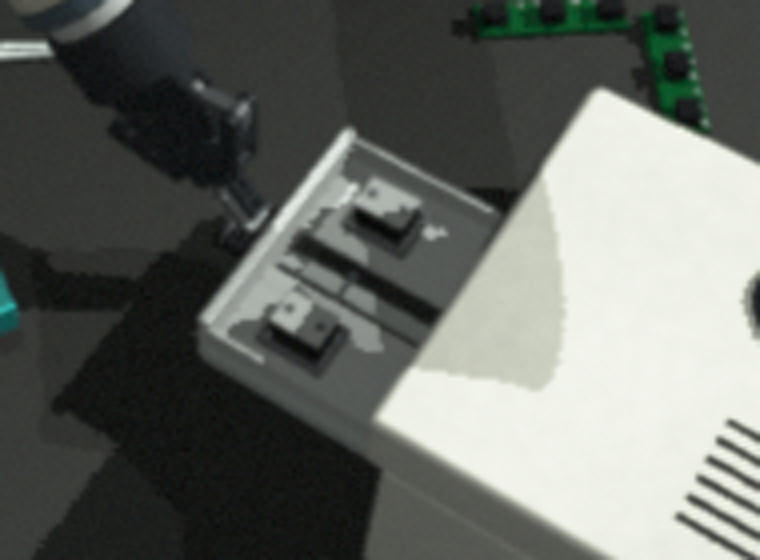

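The scene crop shows the fingertip at (255,225) beside the panel's middle, not yet on the pad, with both modules upright at (388,215) and (303,325). The early trigger was force noise of about 1 N, so I'll continue the descent with averaged readings.

```bash
cat >> h.py <<'E'
def favg(n=6):
    a=[]
    for _ in range(n): manip.hold(.02); a.append(frc())
    return np.mean(a,0)
E
python3 - <<'E'
from h import *
f0=favg(); z=.0605; zc=None
while z>.024:
    z-=.0015; manip.servo_line(tip(-.014,z),rate=.03); f=favg()-f0
    if zc is None and f[2]>2: zc=z
    print(round(z,4),f.round(1))
    if f[2]>11 or (zc and zc-z>.0105): break
print(manip.get_time(),zc)
E
```

```text
0.059 [ 0.2 -0.6  0.1]
0.0575 [ 0.  -0.4  0.1]
0.056 [-0.4 -0.   0.7]
0.0545 [-0.1 -0.4  0. ]
0.053 [ 0.2 -0.   0.2]
0.0515 [-0.1 -0.4  0.2]
0.05 [-0.4 -0.2  0.3]
0.0485 [ 0.1 -0.5  0.2]
0.047 [ 0.  -0.4  0. ]
0.0455 [-0.3 -0.1  2.1]
0.044 [-1.  -0.1  2.7]
0.0425 [-1.5 -0.8  3.1]
0.041 [-1.5 -0.9  3.4]
0.0395 [-1.1 -0.9  3.4]
0.038 [-1.  -1.3  3.8]
0.0365 [-0.9 -1.4  4.2]
0.035 [-1.  -0.5  8. ]
28.5667 0.045499999999999985
```

The lever is at its stop: force rises from 2 to 4.2 N, then jumps to 8 N after 10 mm of travel. Now I push the tray.

```bash
python3 - <<'E'
from h import *
f0=favg(); z=.035
for s in(.0,.03,.06,.09,.12): 
    manip.servo_line(tip(s,z),rate=.06); print(s,(favg(3)-f0).round(1))
while s<.146:
    s+=.002; manip.servo_line(tip(s,z),rate=.04); f=favg(4)-f0; print(round(s,3),f.round(1))
    if f[0]<-12: break
print(manip.get_time())
E
```

```text
0.0 [ 3.4 -0.6 -1.7]
0.03 [ 3.9 -1.2 -2.8]
0.06 [ 3.  -1.3 -1.9]
0.09 [ 3.9 -1.6 -2.4]
0.12 [ 3.6 -2.2 -2.6]
0.122 [ 2.  -2.4 -1.5]
0.124 [ 1.5 -2.  -1.5]
0.126 [-1.  -2.1  0. ]
0.128 [-7.4 -1.2  3.6]
0.13 [-10.6  -0.5   6.6]
0.132 [-12.8   0.2   8.9]
33.8
```

```bash
python3 - <<'E'
from h import *
z=.038; s=.132; manip.servo_line(tip(s,z),rate=.03); print('raw',favg().round(1))
while s<.146:
    s+=.002; manip.servo_line(tip(s,z),rate=.04); f=favg(4); print(round(s,3),f.round(1))
    if f[0]<-18: break
manip.servo_line(tip(s-.0005,.065),rate=.06); print('up',favg().round(1))
manip.servo_line(tip(s-.08,.11),rate=.15); manip.servo_line(tip(s-.14,.19),rate=.2)
c=snap('top'); cv2.imwrite('pics/t2.png',c['bgr'])
g=cv2.cvtColor(c['bgr'],cv2.COLOR_BGR2GRAY).astype(np.float32)
for off in(-.06,.06):   # brightness along the unit axis at panel-top height, d = distance behind the extended panel face
    d=np.arange(-.02,.17,.005); P=[proj(c,[*(F+x*U+off*N),.075]) for x in d]
    print(off,[(round(x*1000),int(cv2.getRectSubPix(g,(3,3),tuple(map(float,p))).mean())) for x,p in zip(d,P)])
print(manip.get_time(),favg().round(1))
E
```

```text
raw [-3.8 -1.1  4.5]
0.134 [-4.3 -0.   4.4]
0.136 [-6.3 -0.1  5.9]
0.138 [-19.4   1.4  13.3]
up [-10.    0.4   1.8]
-0.06 [(-20, 22), (-15, 21), (-10, 21), (-5, 21), (0, 21), (5, 20), (10, 19), (15, 20), (20, 22), (25, 23), (30, 24), (35, 24), (40, 24), (45, 25), (50, 26), (55, 26), (60, 27), (65, 27), (70, 28), (75, 29), (80, 30), (85, 31), (90, 33), (95, 34), (100, 34), (105, 34), (110, 38), (115, 38), (120, 39), (125, 43), (130, 68), (135, 92), (140, 125), (145, 123), (150, 102), (155, 111), (160, 168), (165, 232)]
0.06 [(-20, 44), (-15, 44), (-10, 44), (-5, 44), (0, 44), (5, 44), (10, 44), (15, 44), (20, 44), (25, 45), (30, 45), (35, 46), (40, 46), (45, 48), (50, 45), (55, 35), (60, 31), (65, 31), (70, 31), (75, 29), (80, 29), (85, 31), (90, 32), (95, 32), (100, 32), (105, 34), (110, 35), (115, 36), (120, 37), (125, 40), (130, 56), (135, 70), (140, 85), (145, 83), (150, 49), (155, 55), (160, 106), (165, 185)]
37.2583 [-0.2 -0.3 -0.1]
```

```bash
python3 -c "
from h import *
manip.hold(.3); print(manip.sign_off())"
```

```text
the job is handed in; nothing more can be done
None
```

I handed the job in at about 38 s of the 64 s limit; the hand-in returned no verdict. Both modules were seen seated in the pockets before the push. The tray then went in until it stopped hard at about 140 mm, and the arm withdrew clear. I could not see the modules once they were under the hood, and did not check directly that the lever sprang back.

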